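# Set the shaker's speed selector and start it

## Robot

A 6-joint arm with a two-finger parallel gripper is mounted at the origin on the work surface. World frame = base frame: x ahead of the robot, y to its left, z up, the work surface at z = 0. Lengths are in mm, angles in rad, forces in N, time in s.
With the tool pointing down it reaches from about 350 to 775 mm from the base axis. Payload 7.3 kg.
Tool frame: the origin (TCP) lies at the very end of the fingers, on their centre line; the grasp point (between the pads) lies 19 mm behind it (pinch_z is the distance from the TCP to the grasp point, in mm); z points along the fingers, y is the direction in which the jaws open and shut (so a half turn about z gives the same grasp; the last joint's range is limited). The gripper opens to 92 mm and grips with 3 to 60 N. Pads are 19 mm wide; open, the fingers measure 130 mm over their backs; the gripper's body (75 mm by 190 mm) begins 47 mm behind the grasp point.
Start: joints at [-0.146, 0.342, 1.524, -0, 1.275, -0.146], TCP at [525.019, 0.019, 226.741] pointing down, gripper open.
Joint ranges: [-2.53, 2.53], [-0.77, 2.02], [0.04, 2.7], [-1, 4.14], [0.28, 2.66], [-3.11, 3.11]. Speed limits (rad/s): [2.57, 2.57, 3.14, 3.14, 3.14, 3.14].

## Interface

Orientations are given as [roll, pitch, yaw] about the fixed x, y, z axes, in that order (R = Rz(yaw) Ry(pitch) Rx(roll)).
In Python, from plant import * gives the robot as it stands.
- The arm moves only by the tool step_arm, never from a script. Its argument "moves" is one flat list of numbers, 7 for each row, row after row: the shift along the tool's x, y, z scaled (see below), then the turn, a rotation vector about the tool's x, y, z scaled (see below), then the closure, from -1 (fully open) to 1 (shut). A call has 1 to 8 rows; each row shifts and turns the pose as measured when the row begins, along the tool's axes as they then stand; what a row does not reach is not made up. The controller multiplies each number of a shift by 2 cm and each number of a turn by 4 degrees. A row lasts 1/12 s, in which the tool goes at most 41.7 mm and 7.16 degrees, less where a joint would pass 70% of its speed; a pose out of reach is approached as far as the arm can. A call with a number of a shift or a turn outside -1 to 1 is refused whole. A call with a gripper value outside its range is refused whole. The fingers move at their own pace and stop on an object; the grip force is fixed at half the most. Time passes only in rows, so rows that do not move let the fingers close. It gives the time, the measured TCP pose, the force and the opening at its end, in the units of the state.
- get_obs(): the state, without advancing time (a new reading comes with each control period).
- capture(name): name is "scene" or "side" or "wrist"; returns the picture (400x640x3 uint8, red, green, blue); there is no depth.
- get_calibration(name): a dict with "mtx" (3x3 intrinsics, pixels), "eye" and "orientation" of the camera in the world; the wrist camera has in their place "mount" (4x4, takes a point from camera to tool coordinates, whose origin is the TCP and whose axes are the flange's). Camera axes: x right, y down, z forward; pixel columns grow to the right and rows downward; lengths in mm; the calibration is good to about 2 mm. A picture is of the moment at which its call begins: read the wrist's pose just before it. get_calibration takes no time and is no camera call.
- close_job(): hands the job in, once; it reports no verdict.
The state is a dict: "time": time; "joint_positions": joint angles; "dq": joint speeds; "tau": joint torques, N m; "tool_pos": TCP position; "tcp_rot": TCP orientation; "contact_force": force on the tool from outside, world axes, zero at the start; "moment": the same for the moment, N m; "grip_width": finger opening in mm.
Only numpy, scipy, OpenCV 4.12 (cv2) and the standard library are available. Lean on these libraries where they do the work, as an engineer would, in place of code of your own. Each camera call takes 0.05 s, during which the arm holds its last target.

## Task

Set the bench shaker to speed five: with a fingertip against the side of the larger selector's lever, push it round clockwise click by click until it rests in the fifth click position after the thick off mark, without running past it, then press the round start key fully down with a fingertip and let it come up again. Nothing is to be grasped: do not pinch the lever, leave the smaller selector (the timer) as it is, and do not disturb the vial, bottles and other things standing about.

Things in the scene. Friction and masses are not known exactly. Their poses are not given: they have to be found in the camera images.
- shaker: White bench shaker, fixed to the table. Origin: on the table, under the centre of its control deck, which is 220 mm deep (x) by 360 mm wide (y), its flat top 60 mm above the table. x points away from the front edge, z up. The grey rear part (x from 110 to 310 mm) carries a platform, top 103 mm high, with clamped flasks up to 197 mm high. The larger and smaller selector sit at y = +85 and -85 mm, either way round, both at x = 10 mm; the start key is at x = -58 mm, y = 0.
- speed_base: The larger, speed selector's round aluminium dial plate, 132 mm diameter, 4 mm thick, fixed flat on the deck; origin on the selector's vertical axis at the plate's underside (the deck top); x as the shaker's x. Eight black marks lie on its rim, 30 degrees (0.524 rad) apart: the thick long one is off (position 0) at heading 105 degrees counterclockwise (seen from above) from the plate's x; positions 1 to 7 follow clockwise.
- speed (a joint): Turn of the speed selector, rad, growing clockwise from above: 0 = off mark, 0.524 a click, so position 5 is 2.618; end stops just beyond 0 and 7. Lever heading = 105 degrees minus this, counterclockwise from the plate's x. Sprung detents: past halfway it snaps into the next position and stays; some 2 N at 40 mm from the axis. At the start it settles in position 0, 1 or 2 within 0.5 s.
- speed_tip (a point): Outer end of the speed lever, on its centre line at the lever's top: 50 mm from the axis, 36 mm above the deck. The lever is a straight black plastic bar 12 mm wide, 30 mm tall (6 to 36 mm above the deck), from 14 mm behind the axis to 50 mm ahead of it, a white line on top; under it a round hub, radius 22 mm, whose top is 16 mm above the deck.
- speed_rear: The rear (counterclockwise) half of the speed lever's width, the side to push on for clockwise turning; origin on the axis, 4 mm above the deck.
- speed_lead: The leading (clockwise) half of the speed lever's width; origin on the axis, 4 mm above the deck.
- timer_base: The smaller, timer selector's round dial plate, 90 mm diameter, 4 mm thick; origin on its axis at the deck top. To be left alone.
- timer_tip (a point): Outer end of the timer lever, 30 mm from the timer's axis, top 28 mm above the deck. To be left alone.
- start (a joint): Travel of the start key, m: 0 up, 0.006 fully down; sprung, about 4 N when fully down, comes up by itself.
- start_top (a point): Centre of the top of the round grey start key (26 mm diameter) in its low grey housing on the deck, between the selectors near the front edge; press straight down.
- vial: Loose amber vial, 24 mm diameter, 45 mm tall, standing on the deck between the two selectors behind the start key, about 75 mm behind the deck centre; origin at its underside. Not to be disturbed.
- beaker: Loose open glass beaker, 72 mm diameter, 90 mm tall, on the table right of the shaker; origin at its underside. Not to be disturbed.
- reagent: Loose white bottle, 70 mm diameter, 160 mm tall, on the table left of the shaker; origin at its underside. Not to be disturbed.
- pot: Loose white screw-lid pot, 60 mm diameter, 60 mm tall, on the table left of the shaker; origin at its underside. Not to be disturbed.
- marker: Loose black marker, 14 mm thick, about 120 mm long, lying on the table left of the shaker's front; origin at its underside. Not to be disturbed.
- tape: Loose roll of paper tape lying flat, 70 mm outer and 50 mm inner diameter, 20 mm tall, on the table right of the shaker's front; origin at its underside. Not to be disturbed.
- tipbox: Loose open divided box, 120 by 85 by 50 mm, on the table right of the shaker; origin at its underside. Not to be disturbed.

How it is judged:
By the outcome, as a careful person would: the job done as asked, in the order asked, and still so for the second after the job is handed in, with the robot touching nothing.
It also fails if it takes over 58 s, if anything falls off the work surface, if the arm or the gripper's body presses on something with over 40 N, if the wrist force passes 120 N, or if a joint passes its speed limit or range.

## Working session

There is one attempt and no reset: what is moved stays moved. The work goes in short steps, Python scripts to look and compute and a tool call to move; the robot and the scene stay as the last step left them, time stands still between calls to the robot, and variables do not carry over. Pictures are saved under pics/ and viewed, and the job is handed in when it is done.

Besides the shell and the picture viewer there is one more tool, called after "Emit:" by a JSON object that holds its "name" and its "arguments", one argument or row to a line. step_arm: Moves the arm, as the interface text tells. Shifts and turns lie within -1 to 1; 1 stands for 2 cm of shift or 4 degrees of turn. Its arguments: {"type":"object","properties":{"moves":{"type":"array"}},"required":["moves"]}

```bash
ls; mkdir -p pics
python3 - <<'E'
from plant import *
import cv2
print(get_obs())
for n in ("scene","side","wrist"):
    print(n,get_calibration(n))
    cv2.imwrite(f"pics/{n}0.png",capture(n)[:,:,::-1])
E
```

```text
pics
{'time': 0.0, 'joint_positions': array([-1.46006107e-01,  3.42704905e-01,  1.52505365e+00, -1.74119502e-05,
        1.27538846e+00, -1.45997225e-01]), 'dq': array([ 0.00030356, -0.0007687 ,  0.00184371, -0.00151457,  0.00267667,
       -0.00037072]), 'tau': array([ 7.61924657e-04, -4.31245601e+01, -2.44219762e+01,  7.17750052e-02,
        5.59406646e-02, -1.04314388e-04]), 'tool_pos': array([5.24577648e+02, 7.58048688e-02, 2.26041426e+02]), 'tcp_rot': array([-3.14005241e+00, -2.09654529e-04,  1.57079237e+00]), 'contact_force': array([ 0.10600481, -0.27303704, -0.38077653]), 'moment': array([-0.0267244 , -0.03201952, -0.04393259]), 'grip_width': 91.65899057454497}
scene {'mtx': array([[513.26293894,   0.        , 327.79007127],
       [  0.        , 513.26293894, 200.32280656],
       [  0.        ,   0.        ,   1.        ]]), 'eye': array([ 1136.21919945, -1234.3814568 ,  1072.024402  ]), 'orientation': array([-2.19470807, -0.01458209,  0.46971886])}
side {'mtx': array([[518.61000141,   0.        , 316.76489206],
       [  0.        , 518.61000141, 193.41885823],
       [  0.        ,   0.        ,   1.        ]]), 'eye': array([ 413.65399209, 1004.85062029, 1063.06284526]), 'orientation': array([-2.33935005,  0.00509555, -3.06729256])}
wrist {'mtx': array([[316.98240816,   0.        , 317.05683287],
       [  0.        , 316.98240816, 194.57183822],
       [  0.        ,   0.        ,   1.        ]]), 'mount': array([[-5.45658431e-04, -9.69160709e-01, -2.46428939e-01,
         6.68969568e+01],
       [ 9.99999850e-01, -5.42856771e-04, -7.93043855e-05,
        -3.48710676e-01],
       [-5.69169236e-05, -2.46428945e-01,  9.69160860e-01,
        -1.58024097e+02],
       [ 0.00000000e+00,  0.00000000e+00,  0.00000000e+00,
         1.00000000e+00]])}
```

View pics/scene0.png

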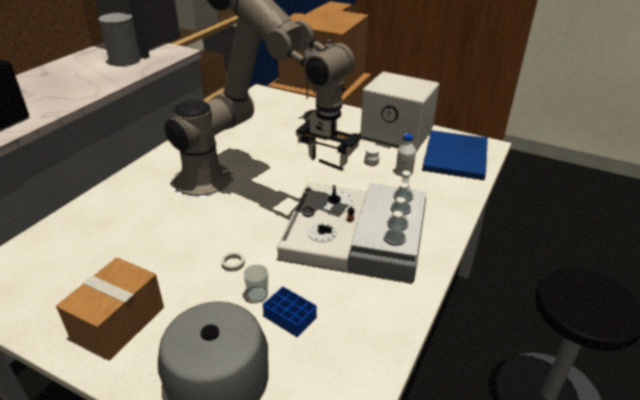

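View pics/side0.png

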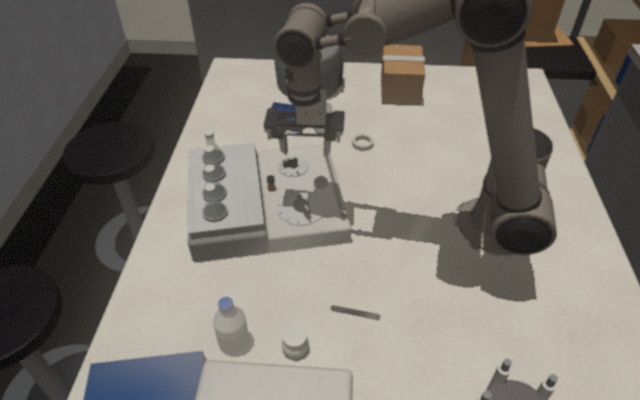

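View pics/wrist0.png

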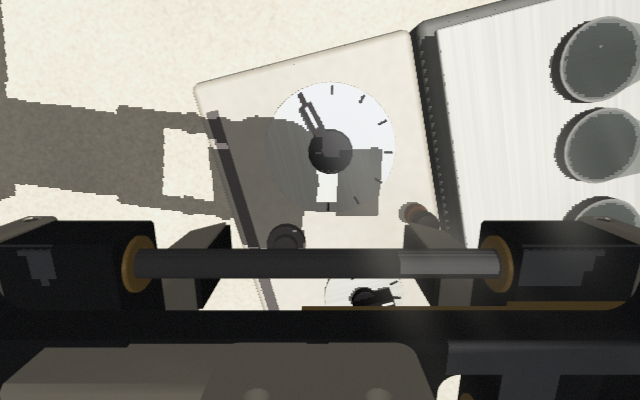

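The wrist view is close to top-down (image right = world +x, up = world +y). The larger selector is on the +y side. Its lever points at about (303,95), and seven marks follow it clockwise, so it looks to be in position 0. Next I'll enlarge the crops to measure this.

Run:
```python
import cv2
w=cv2.imread("pics/wrist0.png")
cv2.imwrite("pics/w0z.png",cv2.resize(w[20:245,180:450],None,fx=2.9,fy=2.6,interpolation=cv2.INTER_CUBIC))
s=cv2.imread("pics/side0.png")
cv2.imwrite("pics/s0z.png",cv2.resize(s[130:260,180:360],None,fx=4,fy=4,interpolation=cv2.INTER_CUBIC))
```

```text
(no output)
```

View pics/w0z.png

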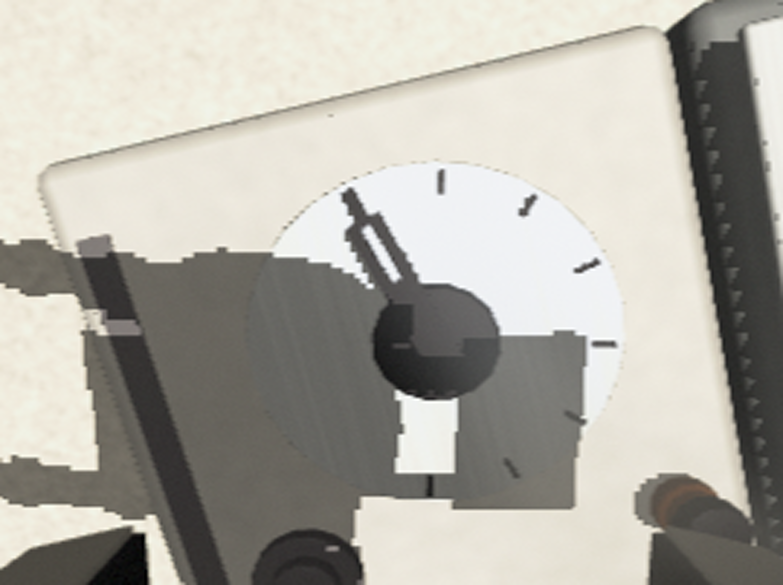

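View pics/s0z.png

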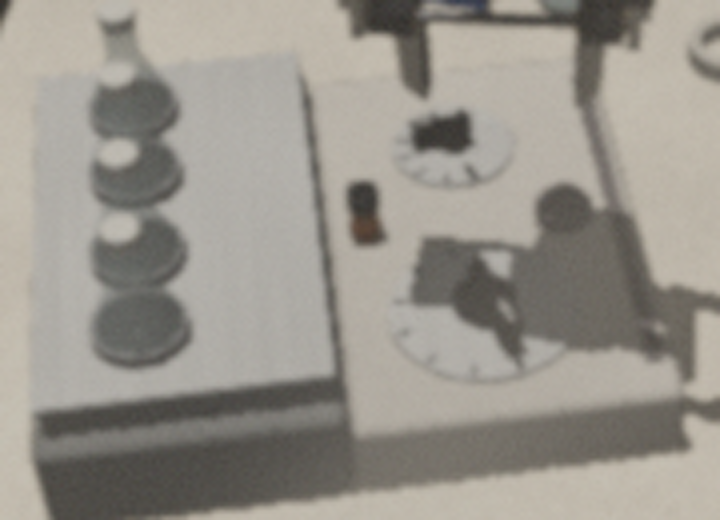

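```bash
cat > h.py <<'E'
from plant import *
import numpy as np, cv2
from scipy.spatial.transform import Rotation as R
from scipy.optimize import least_squares
def wcam(o):
    c=get_calibration("wrist"); M=c["mount"]
    T=np.eye(4); T[:3,:3]=R.from_euler("xyz",o["tcp_rot"]).as_matrix(); T[:3,3]=o["tool_pos"]
    return c["mtx"],T@M
def fcam(n):
    c=get_calibration(n); T=np.eye(4); T[:3,:3]=R.from_euler("xyz",c["orientation"]).as_matrix(); T[:3,3]=c["eye"]
    return c["mtx"],T
def proj(cam,P):
    K,T=cam; P=np.atleast_2d(P); q=(P-T[:3,3])@T[:3,:3]; u=q@K.T; return u[:,:2]/u[:,2:]
def ray(cam,uv,z):
    K,T=cam; uv=np.atleast_2d(uv); d=np.c_[uv,np.ones(len(uv))]@np.linalg.inv(K).T@T[:3,:3].T
    return T[:3,3]+d*((z-T[2,3])/d[:,2])[:,None]
E
python3 - <<'E'
from h import *
o=get_obs(); cam=wcam(o)
z=np.array([[441,182],[528,205],[587,266],[604,344],[575,417],[511,468],[430,486]],float)
uv=z/[2.9,2.6]+[180,20]
P=ray(cam,uv,64); print(P.round(1))
hd=np.deg2rad(105-30*np.arange(1,8))
def f(p): return np.r_[P[:,0]-p[0]-p[3]*np.cos(hd+p[2]),P[:,1]-p[1]-p[3]*np.sin(hd+p[2])]
s=least_squares(f,[530,100,.2,55]); p=s.x; print(p,np.degrees(p[2]),f(p).round(1))
y=p[2];ex=np.array([np.cos(y),np.sin(y)]);ey=np.array([-ex[1],ex[0]])
org=p[:2]-10*ex-85*ey; print("origin",org)
def S(x,yy,zz): return np.r_[org+x*ex+yy*ey,zz]
ti=cv2.imread("pics/wrist0.png"); 
ims=[("wrist",cam),("side",fcam("side")),("scene",fcam("scene"))]
for n,c in ims:
    im=cv2.imread(f"pics/{n}0.png")
    pts=[S(-110,180,60),S(110,180,60),S(110,-180,60),S(-110,-180,60)]
    a=proj(c,pts); print(n,a.round(1).tolist())
    cv2.polylines(im,[np.int32(a)],True,(0,0,255),1)
    t=np.linspace(0,6.3,60)
    for cx,cy,r,zz in[(10,85,66,64),(10,-85,45,64),(-58,0,13,70)]:
        a=proj(c,[S(cx+r*np.cos(q),cy+r*np.sin(q),zz) for q in t]); cv2.polylines(im,[np.int32(a.round())],True,(0,255,0),1)
    cen=S(10,85,0)
    for k in range(8):
        h=np.deg2rad(105-30*k)+y
        a=proj(c,[cen+[14*np.cos(h),14*np.sin(h),96],cen+[50*np.cos(h),50*np.sin(h),96]]) if k==0 else proj(c,[cen+[60*np.cos(h),60*np.sin(h),64],cen+[66*np.cos(h),66*np.sin(h),64]])
        cv2.polylines(im,[np.int32(a.round())],False,(255,0,0),1)
    if n=="wrist": im=cv2.resize(im[10:330,170:470],None,fx=1.87,fy=1.87)
    elif n=="side": im=cv2.resize(im[130:260,180:360],None,fx=4,fy=4)
    else: im=cv2.resize(im[170:290,260:440],None,fx=4,fy=4)
    cv2.imwrite(f"pics/{n}_ov.png",im)
E
```

```text
[[538.6  89.3  64. ]
 [567.8  81.1  64. ]
 [588.6  59.   64. ]
 [596.   29.5  64. ]
 [587.2   0.6  64. ]
 [565.1 -20.3  64. ]
 [536.  -27.9  64. ]]
[5.37248314e+02 3.09246570e+01 2.38579867e-01 5.85714133e+01] 13.66961945537156 [ 0.   0.1 -0.1  0.2 -0.  -0.2  0.1 -0.2  0.2 -0.  -0.1  0.2  0.2 -0.2]
origin [547.61902024 -54.03091057]
wrist [[187.2, 84.4], [411.5, 25.2], [461.2, 345.9], [284.2, 381.5]]
side [[350.6, 228.3], [266.2, 239.1], [255.1, 150.7], [326.2, 143.0]]
scene [[307.8, 181.5], [368.9, 190.2], [348.5, 258.1], [276.5, 245.9]]
```

View pics/wrist_ov.png

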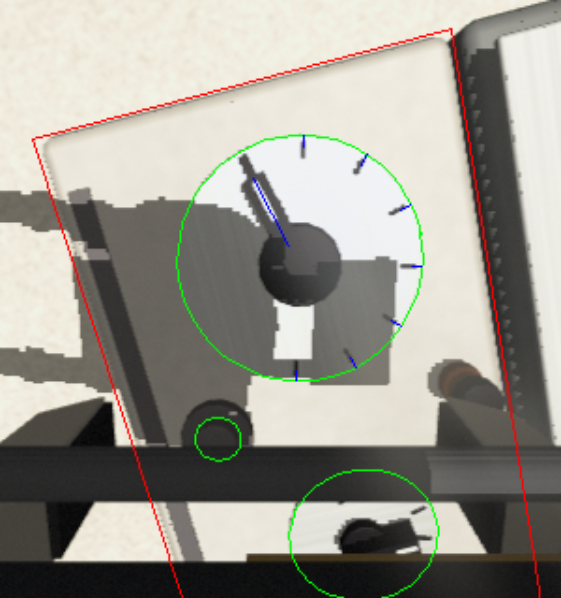

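View pics/side_ov.png

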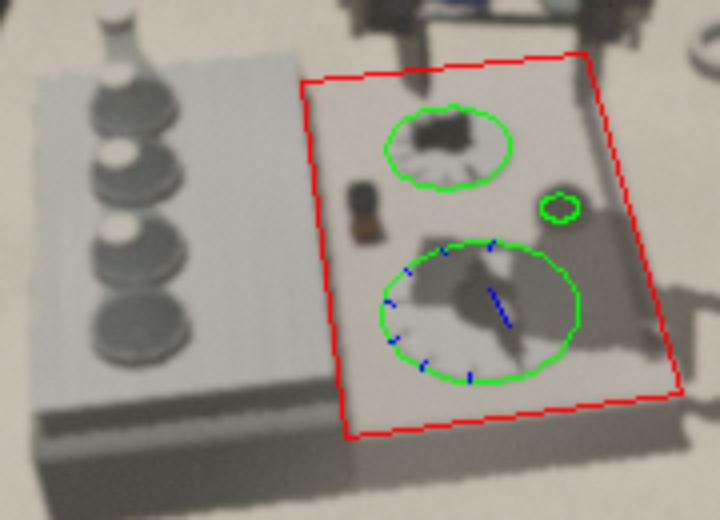

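View pics/scene_ov.png

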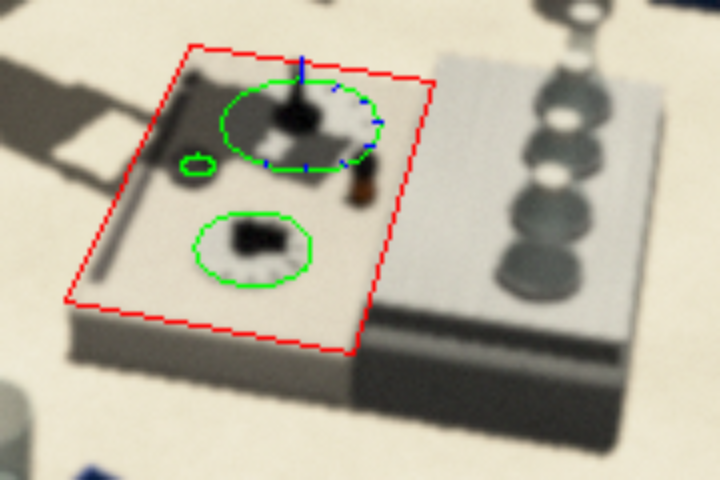

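The three views agree. The speed selector is on the +y side with its lever on the off mark (position 0), and the shaker yaw is 13.7°. First I'll turn the tool by +103.7° so the jaws lie along the shaker's y and the camera faces the robot, with the gripper shut. I'll start with a few rows to see how the arm responds.

Emit:
{"name": "step_arm", "arguments": {
  "moves": [0,0,0,0,0,-1,1,0,0,0,0,0,-1,1,0,0,0,0,0,-1,1,0,0,0,0,0,-1,1,0,0,0,0,0,-1,1,0,0,0,0,0,-1,1,0,0,0,0,0,-1,1,0,0,0,0,0,-1,1]
}}

```text
time: 0.82
tool_pos: [523.2, 0.3, 223.6]
tcp_rot: [-3.136, -0.005, 2.154]
contact_force: [-0.5, -0.0, -0.0]
grip_width: 43.1
```

Run:
```python
from h import *
o=get_obs(); print(o["time"],o["tool_pos"],np.degrees(o["tcp_rot"]),o["joint_positions"])
c=fcam("side"); 
org=np.array([547.6,-54.0]);y=.2386
def toS(P):
    d=P[:,:2]-org; return np.c_[d@[np.cos(y),np.sin(y)],d@[-np.sin(y),np.cos(y)]]
print("reagent base, pot, marker ends, vial",toS(ray(c,[[232,347],[293,352],[333,309],[378,317]],0)).round(), toS(ray(c,[[271,189]],60)))
print("flask rims z~103",toS(ray(c,[[180+92/4,130+330/4],[180+190/4,130+320/4],[180+180/4,130+110/4]],103)).round())
```

```text
0.8167 [5.23150215e+02 3.25441489e-01 2.23622888e+02] [-179.69572834   -0.27571935  123.39838972] [-1.45972628e-01  3.45285691e-01  1.52816374e+00  5.48188333e-05
  1.27530955e+00 -7.28913423e-01]
reagent base, pot, marker ends, vial [[ 216.  435.]
 [  82.  470.]
 [ -28.  375.]
 [-128.  414.]] [[79.25456158 -3.11922012]]
flask rims z~103 [[ 262.  100.]
 [ 200.  102.]
 [ 198. -111.]]
```

Emit:
{"name": "step_arm", "arguments": {
  "moves": [0,0,0,0,0,-1,1,0,0,0,0,0,-1,1,0,0,0,0,0,-1,1,0,0,0,0,0,-1,1,0,0,0,0,0,-1,1,0,0,0,0,0,-1,1,0,0,0,0,0,-1,1,0,0,0,0,0,-1,1]
}}

```text
time: 1.48
tool_pos: [521.5, 0.5, 221.0]
tcp_rot: [-3.138, -0.013, 2.741]
contact_force: [-0.6, 0.2, 0.1]
grip_width: 0.6
```

Emit:
{"name": "step_arm", "arguments": {
  "moves": [0,0,0,0,0,-1,1,0,0,0,0,0,-1,1,0,0,0,0,0,-1,1,0,0,0,0,0,-1,1,0,0,0,0,0,-1,1,0,0,0,0,0,-1,1,0,0,0,0,0,-1,1,0,0,0,0,0,-1,1]
}}

```text
time: 2.15
tool_pos: [520.0, 0.8, 218.5]
tcp_rot: [3.135, -0.018, -2.954]
contact_force: [0.0, 0.1, -0.0]
grip_width: 0.4
```

```bash
cat >> h.py <<'E'
ORG=np.array([547.6,-54.0]);YAW=.23858
RS=np.array([[np.cos(YAW),-np.sin(YAW)],[np.sin(YAW),np.cos(YAW)]])
def st():
    o=get_obs(); s=(o["tool_pos"][:2]-ORG)@RS
    print("t",round(o["time"],2),"shaker xy",s.round(1),"z",o["tool_pos"][2].round(1),"rpy",np.degrees(o["tcp_rot"]).round(1),"F",o["contact_force"].round(1),"w",round(o["grip_width"],1))
    return o
def tomove(dS,dz,o):  # shaker-frame shift -> tool units
    w=np.r_[RS@np.asarray(dS,float),dz]
    return (w@R.from_euler("xyz",o["tcp_rot"]).as_matrix()/20).round(3)
E
python3 - <<'E'
from h import *
o=st()
cv2.imwrite("pics/w1.png",capture("wrist")[:,:,::-1])
E
```

```text
t 2.15 shaker xy [-13.9  59.8] z 218.5 rpy [ 179.6   -1.  -169.3] F [ 0.   0.1 -0. ] w 0.4
```

View pics/w1.png

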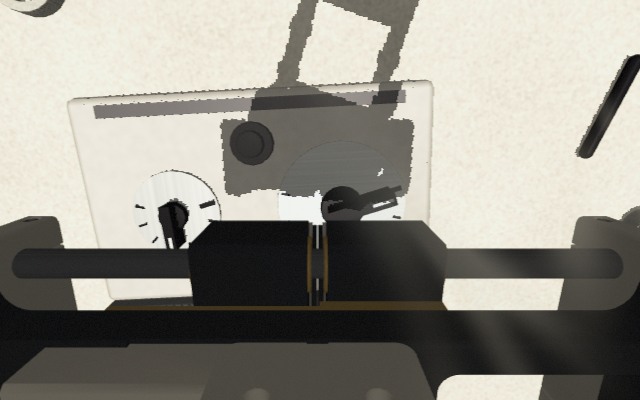

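```bash
cat >> h.py <<'E'
def turn(o):
    Rc=R.from_euler("xyz",o["tcp_rot"]); Rt=R.from_euler("xyz",[np.pi,0,YAW+np.pi])
    return (np.degrees((Rc.inv()*Rt).as_rotvec())/4).round(3)
E
python3 - <<'E'
from h import *
o=st(); print(turn(o),tomove([-26,45],0,o))
print(proj(wcam(o),o["tool_pos"]))
E
```

```text
t 2.2 shaker xy [-14.   59.8] z 218.4 rpy [ 179.6   -1.  -169. ] F [-0.3  0.3 -0.2] w 0.5
[ 0.099 -0.259 -0.675] [1.404 2.186 0.04 ]
[[315.33185713 241.61412611]]
```

Emit:
{"name": "step_arm", "arguments": {
  "moves": [0,0,0,0.1,-0.26,-0.67,1,0.43,0.75,0,0,0,0,1,0.43,0.75,0,0,0,0,1,0.43,0.75,0,0,0,0,1,0,0,0.8,0,0,0,1,0,0,0.8,0,0,0,1,0,0,0,0,0,0,1]
}}

```text
time: 2.78
tool_pos: [482.3, 39.9, 184.8]
tcp_rot: [-3.142, 0.0, -2.913]
contact_force: [-0.2, -0.4, -1.5]
grip_width: 0.6
```

Run:
```python
from h import *
o=st(); print(turn(o),tomove(np.array([-42,105])-(o["tool_pos"][:2]-ORG)@RS,82-o["tool_pos"][2],o))
```

```text
t 2.78 shaker xy [-41.3 106.6] z 184.8 rpy [-180.     0.  -166.9] F [-0.2 -0.4 -1.5] w 0.6
[-0.001  0.004 -0.145] [ 0.037 -0.082  5.138]
```

Emit:
{"name": "step_arm", "arguments": {
  "moves": [0,0,1,0,0,-0.14,1,0,0,1,0,0,0,1,0,0,1,0,0,0,1,0,0,1,0,0,0,1,0,0,0,0,0,0,1]
}}

```text
time: 3.2
tool_pos: [484.6, 39.5, 105.0]
tcp_rot: [-3.14, 0.005, -2.909]
contact_force: [-1.1, -0.6, 0.8]
grip_width: 0.3
```

Run:
```python
from h import *
o=st(); print(turn(o),tomove(np.array([-42,105])-(o["tool_pos"][:2]-ORG)@RS,82-o["tool_pos"][2],o))
for n in("side","scene"):
    im=capture(n)[:,:,::-1]; im=im[110:270,160:360] if n=="side" else im[130:290,240:440]
    cv2.imwrite(f"pics/{n}2.png",cv2.resize(im,None,fx=3.7,fy=3.7,interpolation=cv2.INTER_CUBIC))
```

```text
t 3.2 shaker xy [-39.1 105.8] z 105.0 rpy [-179.9    0.3 -166.7] F [-1.1 -0.6  0.8] w 0.3
[-0.022  0.066 -0.091] [ 0.149 -0.037  1.152]
```

View pics/side2.png

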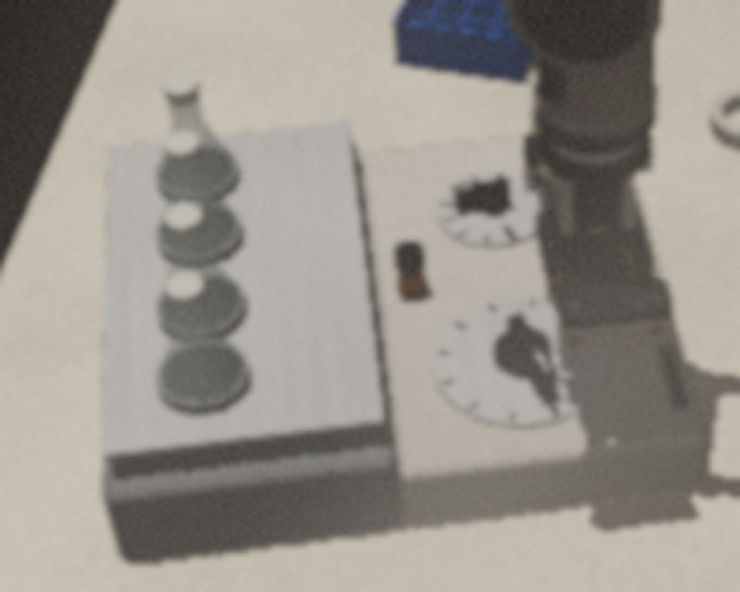

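View pics/scene2.png

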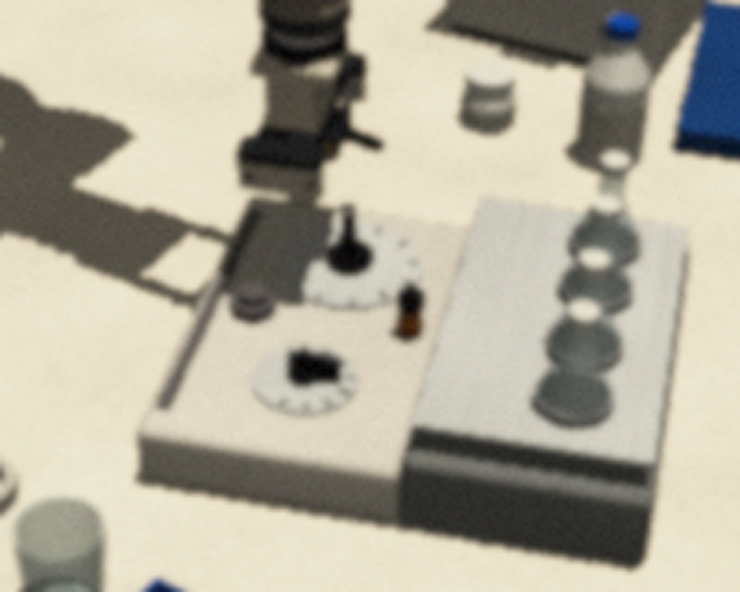

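```bash
cat >> h.py <<'E'
TH=[105,90,75,45,15,0,-15,-45]; RHO=[30,40,50,46,43,40,38,36]
def C(pos,gap=0):
    th=105-30*pos; t=np.deg2rad(th); rho=np.interp(-th,[-a for a in TH],RHO)
    u=np.array([np.cos(t),np.sin(t)]); n=np.array([-u[1],u[0]])
    return np.array([10,85])+rho*u+n*(6+9.5*abs(n[0])+19*abs(n[1])+gap)
def S(o): return (o["tool_pos"][:2]-ORG)@RS
E
python3 - <<'E'
from h import *
for p in np.arange(-.5,5,.25): print(p,C(p).round(1), (C(p+.25)-C(p)).round(1))
E
```

```text
-0.5 [-25.5  99.1] [3.7 5.2]
-0.25 [-21.9 104.3] [4.7 4.5]
0.0 [-17.2 108.8] [4.9 8.6]
0.25 [-12.3 117.4] [6.8 7.6]
0.5 [ -5.5 125. ] [3.6 7. ]
0.75 [ -1.9 132. ] [5.4 6.5]
1.0 [  3.5 138.5] [4.9 0.2]
1.25 [  8.4 138.7] [ 5.1 -0.3]
1.5 [ 13.5 138.4] [ 5.2 -0.9]
1.75 [ 18.7 137.6] [ 5.3 -1.5]
2.0 [ 24. 136.] [ 5.5 -2.2]
2.25 [ 29.5 133.9] [ 5.4 -3. ]
2.5 [ 34.9 130.8] [ 5.1 -3.9]
2.75 [ 40.  126.9] [ 4.6 -4.8]
3.0 [ 44.6 122. ] [ 3.1 -5.8]
3.25 [ 47.7 116.3] [ 2.3 -6.3]
3.5 [ 50. 110.] [ 2.1 -4.2]
3.75 [ 52.1 105.8] [ 1.6 -4.7]
4.0 [ 53.6 101.1] [ 1.4 -5.3]
4.25 [55.1 95.8] [ 0.6 -5.7]
4.5 [55.6 90.1] [-0.3 -6. ]
4.75 [55.3 84.1] [-1.4 -6.1]
```

Emit:
{"name": "step_arm", "arguments": {
  "moves": [0,0,0.6,0,0,-0.1,1,0,0,0.5,0,0,0,1,0,0,0,0,0,0,1]
}}

```text
time: 3.55
tool_pos: [490.2, 39.0, 89.9]
tcp_rot: [-3.136, 0.017, -2.903]
contact_force: [0.0, -0.3, 0.3]
grip_width: 0.0
```

Run:
```python
from h import *
o=st(); print(tomove(C(0,1)-S(o),82-o["tool_pos"][2],o))
```

```text
t 3.55 shaker xy [-33.8 103.9] z 89.9 rpy [-179.7    1.  -166.3] F [ 0.  -0.3  0.3] w 0.0
[-0.777  0.232  0.405]
```

Emit:
{"name": "step_arm", "arguments": {
  "moves": [0.2,0,0.38,0,0.2,0,1,0,0,0,0,0,0,1]
}}

```text
time: 3.72
tool_pos: [487.2, 37.8, 83.4]
tcp_rot: [-3.135, 0.004, -2.904]
contact_force: [-0.3, -0.3, -1.4]
grip_width: 0.3
```

Run:
```python
from h import *
o=st(); print(turn(o),tomove(C(0,1)-S(o),82-o["tool_pos"][2],o))
```

```text
t 3.72 shaker xy [-37.  103.5] z 83.4 rpy [-179.6    0.2 -166.4] F [-0.3 -0.3 -1.4] w 0.3
[-0.093  0.06  -0.014] [-0.942  0.252  0.071]
```

Emit:
{"name": "step_arm", "arguments": {
  "moves": [-0.4,0.13,0.04,0,0,0,1,-0.4,0.13,0,0,0,0,1,0,0,0,0,0,0,1]
}}

```text
time: 3.97
tool_pos: [503.7, 47.3, 83.9]
tcp_rot: [-3.135, 0.006, -2.905]
contact_force: [0.1, -0.8, 0.4]
grip_width: 0.4
```

Run:
```python
from h import *
o=st(); print(turn(o),tomove(C(.25)-S(o),82-o["tool_pos"][2],o),tomove(C(.6)-S(o),82-o["tool_pos"][2],o))
```

```text
t 3.97 shaker xy [-18.7 108.8] z 83.9 rpy [-179.6    0.4 -166.4] F [ 0.1 -0.8  0.4] w 0.4
[-0.101  0.09  -0.03 ] [-0.318  0.432  0.093] [-0.719  0.955  0.092]
```

Emit:
{"name": "step_arm", "arguments": {
  "moves": [-0.3,0.3,0.05,0,0,0,1,-0.2,0.25,0,0,0,0,1,0,0,0,0,0,0,1]
}}

```text
time: 4.22
tool_pos: [512.3, 61.6, 83.1]
tcp_rot: [-3.134, 0.007, -2.905]
contact_force: [0.4, -0.1, -0.5]
grip_width: 0.5
```

Run:
```python
from h import *
o=st(); print(turn(o),tomove(C(.6)-S(o),82-o["tool_pos"][2],o),tomove(C(.8)-S(o),82-o["tool_pos"][2],o))
im=capture("side")[:,:,::-1]; im=im[110:270,160:360] 
cv2.imwrite(f"pics/side3.png",cv2.resize(im,None,fx=3.7,fy=3.7,interpolation=cv2.INTER_CUBIC))
```

```text
t 4.22 shaker xy [ -7.  120.7] z 83.1 rpy [-179.6    0.4 -166.4] F [ 0.4 -0.1 -0.5] w 0.5
[-0.11   0.094 -0.026] [-0.135  0.357  0.055] [-0.301  0.633  0.054]
```

View pics/side3.png

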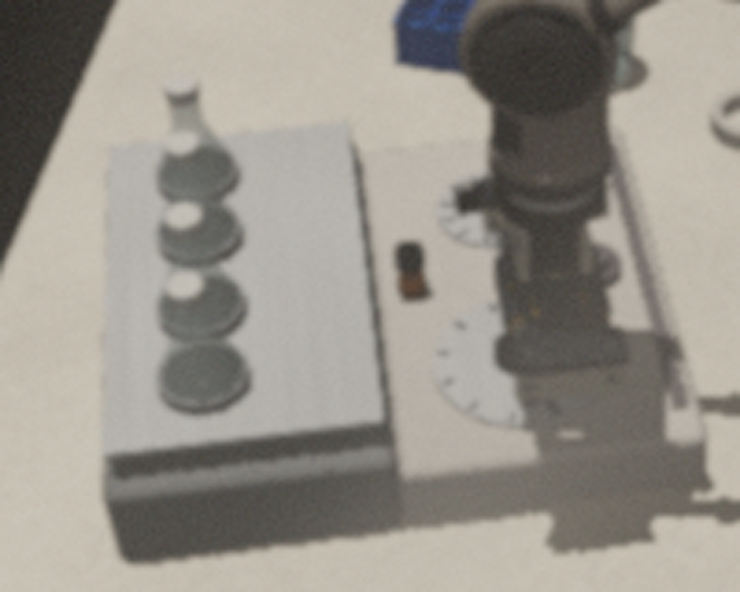

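Emit:
{"name": "step_arm", "arguments": {
  "moves": [-0.1,0.3,0.05,0,0,0,1,-0.15,0.2,0,0,0,0,1,0,0,0,0,0,0,1]
}}

```text
time: 4.52
tool_pos: [514.6, 73.6, 81.9]
tcp_rot: [-3.134, 0.006, -2.904]
contact_force: [0.5, -0.3, 0.4]
grip_width: 0.3
```

Run:
```python
from h import *
o=st(); print(turn(o),[tomove(C(p)-S(o),82-o["tool_pos"][2],o) for p in(.8,1,1.2)])
im=capture("wrist")[:,:,::-1]
cv2.imwrite(f"pics/w3.png",im)
im=capture("scene")[:,:,::-1]; im=im[130:290,240:440]
cv2.imwrite(f"pics/scene3.png",cv2.resize(im,None,fx=3.7,fy=3.7,interpolation=cv2.INTER_CUBIC))
```

```text
t 4.52 shaker xy [ -1.9 131.8] z 81.9 rpy [-179.6    0.4 -166.4] F [ 0.5 -0.3  0.4] w 0.3
[-0.107  0.091 -0.021] [array([-0.047,  0.075, -0.003]), array([-0.27 ,  0.335, -0.004]), array([-0.463,  0.345, -0.003])]
```

View pics/w3.png

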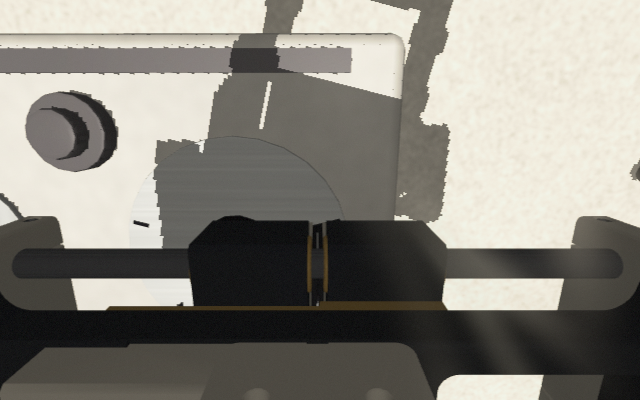

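View pics/scene3.png

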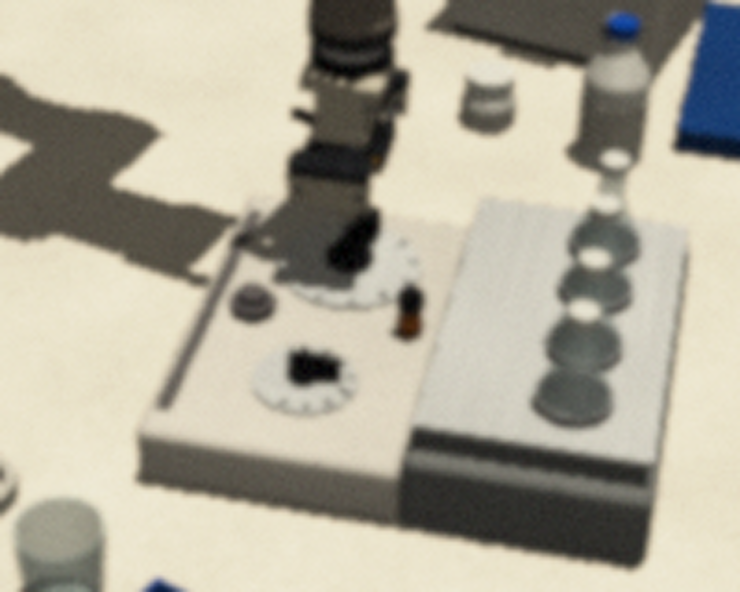

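```bash
cat >> h.py <<'E'
def look(name):
    c=fcam("scene"); im=np.ascontiguousarray(capture("scene")[:,:,::-1][180:265,290:390])
    im=cv2.resize(im,None,fx=7,fy=7,interpolation=cv2.INTER_CUBIC)
    for k in range(8):
        h=np.deg2rad(105-30*k)
        for r,zz in((50,96),(20,96)):
            p=ORG+RS@(np.array([10,85])+r*np.array([np.cos(h),np.sin(h)])); q=(proj(c,np.r_[p,zz])[0]-[290,180])*7+3
            cv2.circle(im,tuple(int(v) for v in q),3,(0,0,255) if k!=5 else (0,255,0),-1)
            if r==50: cv2.putText(im,str(k),tuple(int(v)+4 for v in q),0,.6,(255,0,0),1)
    cv2.imwrite(f"pics/{name}.png",im)
E
python3 - <<'E'
from h import *
look("l1")
E
```

```text
(no output)
```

View pics/l1.png

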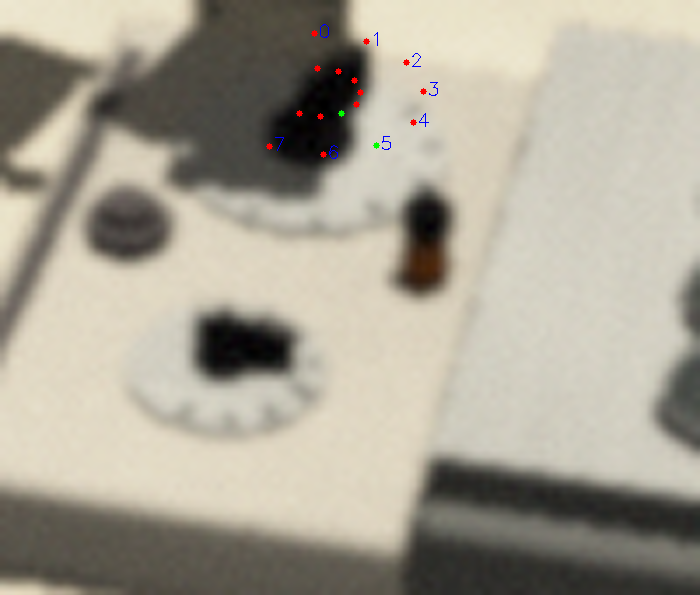

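The first click is done: in the scene view the lever's dark tip is near the "1" dot. Next is the second click.

Emit:
{"name": "step_arm", "arguments": {
  "moves": [-0.27,0.3,0,0,0,0,1,-0.22,0.02,0,0,0,0,1,-0.22,0,0,0,0,0,1,-0.1,0,0,0,0,0,1,0,0,0,0,0,0,1]
}}

```text
time: 5.08
tool_pos: [529.1, 83.2, 81.7]
tcp_rot: [-3.134, 0.004, -2.906]
contact_force: [0.1, -0.1, 0.3]
grip_width: 0.6
```

Run:
```python
from h import *
o=st(); print(turn(o),[tomove(C(p)-S(o),82-o["tool_pos"][2],o) for p in(1.7,2,2.25,2.5,2.75)])
look("l2")
```

```text
t 5.08 shaker xy [ 14.4 137.7] z 81.7 rpy [-179.6    0.2 -166.5] F [ 0.1 -0.1  0.3] w 0.6
[-0.109  0.053 -0.036] [array([-0.16 ,  0.004, -0.014]), array([-0.48 , -0.083, -0.012]), array([-0.756, -0.191, -0.01 ]), array([-1.026, -0.343, -0.008]), array([-1.28 , -0.539, -0.006])]
```

View pics/l2.png

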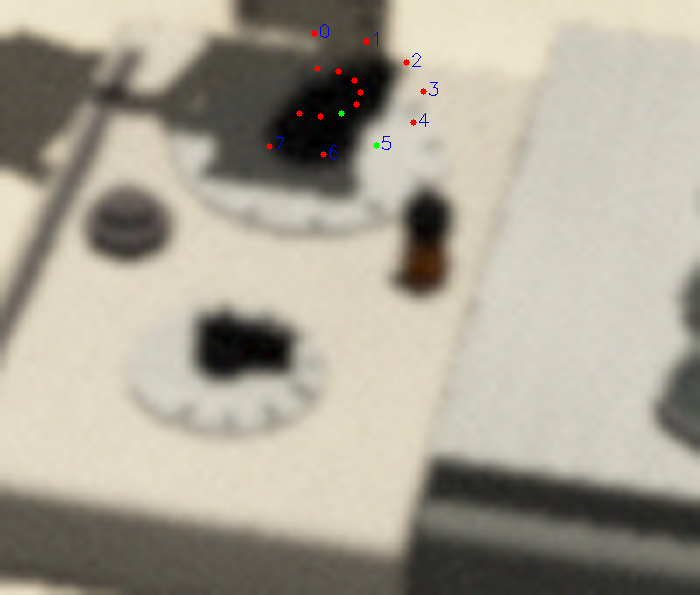

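Emit:
{"name": "step_arm", "arguments": {
  "moves": [-0.26,0,-0.01,0,0,0,1,-0.26,-0.1,0,0,0,0,1,-0.26,-0.12,0,0,0,0,1,-0.26,-0.17,0,0,0,0,1,-0.1,-0.08,0,0,0,0,1,0,0,0,0,0,0,1]
}}

```text
time: 5.63
tool_pos: [556.1, 78.9, 82.0]
tcp_rot: [-3.134, 0.004, -2.906]
contact_force: [-0.7, 1.0, -0.6]
grip_width: 0.4
```

Run:
```python
from h import *
o=st(); print(turn(o),[tomove(C(p)-S(o),82-o["tool_pos"][2],o) for p in(2.7,3,3.25,3.5,3.75)])
look("l3")
```

```text
t 5.63 shaker xy [ 39.7 127.1] z 82.0 rpy [-179.6    0.2 -166.5] F [-0.7  1.  -0.6] w 0.4
[-0.106  0.053 -0.04 ] [array([ 0.031,  0.031, -0.001]), array([-0.248, -0.253,  0.002]), array([-0.406, -0.54 ,  0.005]), array([-0.52 , -0.853,  0.008]), array([-0.624, -1.065,  0.01 ])]
```

View pics/l3.png

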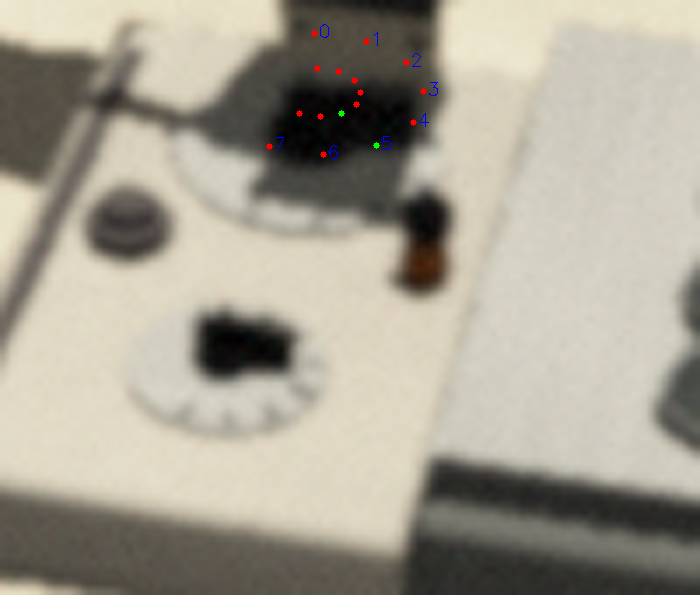

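Third click done: the tip is near "3". Next is the fourth.

Emit:
{"name": "step_arm", "arguments": {
  "moves": [-0.22,-0.25,0,0,0,0,1,-0.15,-0.28,0,0,0,0,1,-0.12,-0.28,0,0,0,0,1,-0.1,-0.18,0,0,0,0,1,0,0,0,0,0,0,1]
}}

```text
time: 6.1
tool_pos: [573.2, 60.8, 82.1]
tcp_rot: [-3.135, 0.003, -2.906]
contact_force: [-0.3, 0.0, -0.2]
grip_width: 0.4
```

Run:
```python
from h import *
o=st(); print(turn(o),[tomove(C(p)-S(o),82-o["tool_pos"][2],o) for p in(3.7,4,4.25,4.5,4.75)])
look("l4")
```

```text
t 6.1 shaker xy [ 52.  105.5] z 82.1 rpy [-179.6    0.2 -166.5] F [-0.3  0.  -0.2] w 0.4
[-0.099  0.045 -0.04 ] [array([0.018, 0.06 , 0.006]), array([-0.081, -0.219,  0.008]), array([-0.152, -0.484,  0.01 ]), array([-0.182, -0.769,  0.012]), array([-0.166, -1.068,  0.014])]
```

View pics/l4.png

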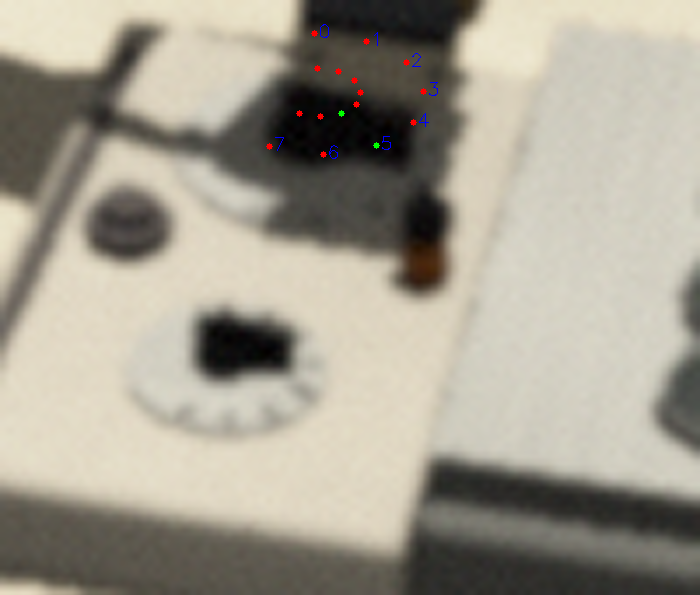

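Fourth click done: the tip is near "4". For the last one I'll stop the contact at about 4.7 positions, well short of 5.5.

Emit:
{"name": "step_arm", "arguments": {
  "moves": [-0.07,-0.22,0,0,0,0,1,-0.07,-0.25,0,0,0,0,1,-0.03,-0.25,0,0,0,0,1,0,-0.2,0,0,0,0,1,0,0,0,0,0,0,1]
}}

```text
time: 6.57
tool_pos: [580.8, 42.6, 82.2]
tcp_rot: [-3.136, 0.002, -2.906]
contact_force: [-0.9, -0.9, -0.0]
grip_width: 0.2
```

Run:
```python
from h import *
o=st(); print(turn(o),[tomove(C(p)-S(o),82-o["tool_pos"][2],o) for p in(4.7,4.8,4.9)])
look("l5")
```

```text
t 6.57 shaker xy [55.1 86. ] z 82.2 rpy [-1.797e+02  1.000e-01 -1.665e+02] F [-0.9 -0.9 -0. ] w 0.2
[-0.085  0.033 -0.038] [array([-0.016, -0.037,  0.008]), array([ 0.   , -0.158,  0.009]), array([ 0.025, -0.279,  0.009])]
```

View pics/l5.png

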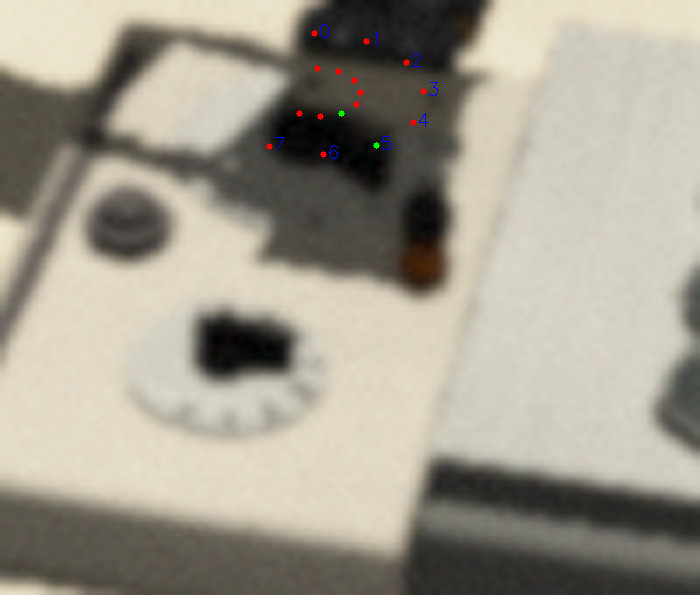

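Emit:
{"name": "step_arm", "arguments": {
  "moves": [-0.1,0.5,0,0,0,0,1,0,0.5,0,0,0,0,1,0,0,-1,0,0,0,1,0,0,-1,0,0,0,1,0,0,-1,0,0,0,1,0,0,-1,0,0,0,1,0,0,-1,0,0,0,1,0,0,0,0,0,0,1]
}}

```text
time: 7.28
tool_pos: [575.0, 71.4, 184.6]
tcp_rot: [-3.137, -0.002, -2.902]
contact_force: [0.8, 0.1, 0.0]
grip_width: 0.4
```

Run:
```python
from h import *
o=st(); im=capture("wrist")[:,:,::-1].copy()
c=wcam(o); np.save("o5.npy",np.r_[o["tool_pos"],o["tcp_rot"]])
cv2.imwrite("pics/w5raw.png",im)
for k in range(8):
    h=np.deg2rad(105-30*k)
    for r,zz in((62,64),(50,96),(0,96)):
        q=proj(c,np.r_[ORG+RS@(np.array([10,85])+r*np.array([np.cos(h),np.sin(h)])),zz])[0]
        cv2.circle(im,tuple(int(v) for v in q),1,(0,0,255) if k!=5 else (0,255,0),-1)
cv2.imwrite("pics/w5.png",cv2.resize(im[0:300,120:520],None,fx=2,fy=2))
```

```text
t 7.28 shaker xy [ 56.2 115.4] z 184.6 rpy [-1.797e+02 -1.000e-01 -1.663e+02] F [0.8 0.1 0. ] w 0.4
```

View pics/w5.png

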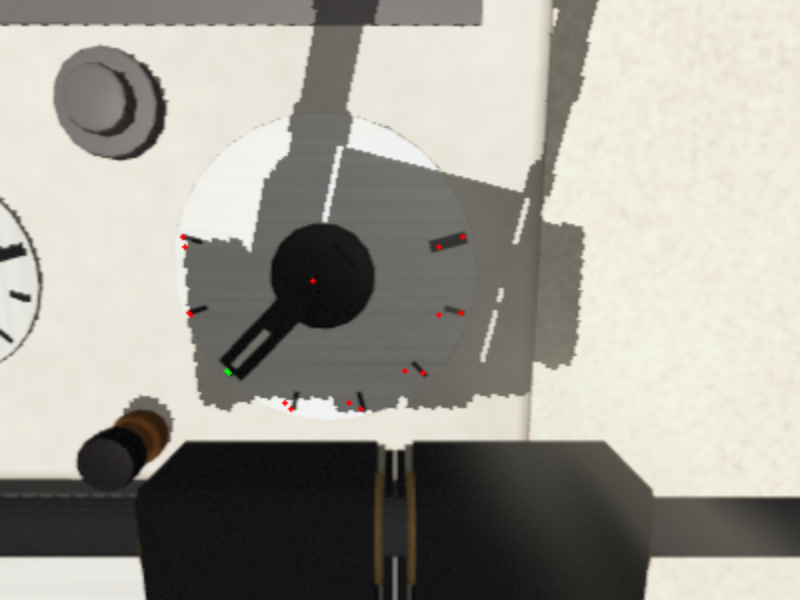

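The lever rests exactly on the position-5 prediction, with three marks counted before it and two after. The start key is also in clear view at raw pixel (167,50). I'll measure its height.

Run:
```python
from h import *
a=np.load("o5.npy"); c=wcam(dict(tool_pos=a[:3],tcp_rot=a[3:]))
w=ORG+RS@np.array([-58,0]); print(w)
for z in(60,64,68,70,72,75,80): print(z,proj(c,np.r_[w,z])[0], ((ray(c,[[167.5,49.5]],z)[0,:2]-ORG)@RS).round(1))
im=cv2.imread("pics/w5raw.png"); cv2.imwrite("pics/k.png",cv2.resize(im[10:95,130:215],None,fx=7,fy=7,interpolation=cv2.INTER_CUBIC))
```

```text
[491.24287708 -67.70673906]
60 [177.25066536  54.12418432] [-61.5  -7.7]
64 [175.13764645  53.22405789] [-60.8  -5.9]
68 [172.96033825  52.29654483] [-60.1  -4.2]
70 [171.84665175  51.82212473] [-59.7  -3.3]
72 [170.71576139  51.34037594] [-59.3  -2.4]
75 [168.98628638  50.60363565] [-58.8  -1.1]
80 [166.01193444  49.33658936] [-57.9   1.1]
```

View pics/k.png

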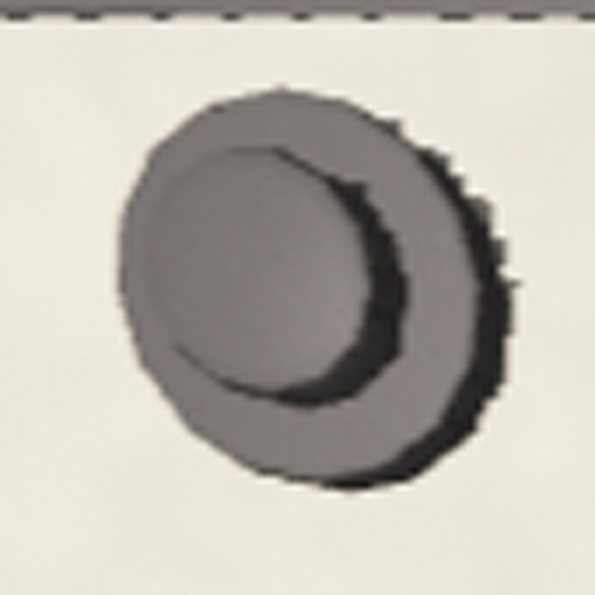

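Emit:
{"name": "step_arm", "arguments": {
  "moves": [0.8,-0.8,0,0,0,0,1,0.8,-0.8,0,0,0,0,1,0.8,-0.8,0,0,0,0,1,0.8,-0.8,0,0,0,0,1,0.8,-0.8,0,0,0,0,1,0.8,-0.8,0,0,0,0,1,0.5,-0.5,0,0,0,0,1,0,0,0,0,0,0,1]
}}

```text
time: 8.0
tool_pos: [488.3, -54.0, 174.0]
tcp_rot: [3.139, -0.015, -2.893]
contact_force: [0.0, 0.5, -0.2]
grip_width: 0.2
```

Run:
```python
from h import *
o=st(); print(turn(o),tomove(np.array([-58,0])-S(o),110-o["tool_pos"][2],o))
```

```text
t 8.0 shaker xy [-57.6  14. ] z 174.0 rpy [ 179.9   -0.9 -165.8] F [ 0.   0.5 -0.2] w 0.2
[ 0.031 -0.218  0.139] [-0.021 -0.706  3.199]
```

Emit:
{"name": "step_arm", "arguments": {
  "moves": [0,-0.7,0,0,-0.22,0.14,1,0,0,0.7,0,0,0,1,0,0,0.7,0,0,0,1,0,0,0.7,0,0,0,1,0,0,0.7,0,0,0,1,0,0,0,0,0,0,1]
}}

```text
time: 8.5
tool_pos: [490.7, -63.3, 111.5]
tcp_rot: [3.136, -0.002, -2.904]
contact_force: [-0.3, 0.3, 0.3]
grip_width: 0.3
```

Run:
```python
from h import *
o=st(); print(turn(o),tomove(np.array([-58,0])-S(o),82-o["tool_pos"][2],o))
```

```text
t 8.5 shaker xy [-57.5   4.4] z 111.5 rpy [ 1.797e+02 -1.000e-01 -1.664e+02] F [-0.3  0.3  0.3] w 0.3
[ 0.084 -0.035 -0.015] [ 0.022 -0.23   1.473]
```

Emit:
{"name": "step_arm", "arguments": {
  "moves": [0.04,-0.23,0.5,0.08,0,0,1,0.02,0,0.5,0,0,0,1,0,0,0,0,0,0,1]
}}

```text
time: 8.75
tool_pos: [490.5, -65.4, 89.7]
tcp_rot: [3.14, -0.005, -2.902]
contact_force: [0.2, 0.3, 0.8]
grip_width: 0.3
```

Run:
```python
from h import *
o=st(); print(turn(o),tomove(np.array([-58,0])-S(o),82-o["tool_pos"][2],o))
for n,(a,b,x,y) in dict(side=(110,270,160,360),scene=(150,280,240,400)).items():
    im=capture(n)[:,:,::-1][a:b,x:y]; cv2.imwrite(f"pics/{n}6.png",cv2.resize(im,None,fx=3.7,fy=3.7,interpolation=cv2.INTER_CUBIC))
```

```text
t 8.75 shaker xy [-58.2   2.5] z 89.7 rpy [ 179.9   -0.3 -166.3] F [0.2 0.3 0.8] w 0.3
[ 0.029 -0.067  0.014] [-0.012 -0.125  0.385]
```

View pics/side6.png

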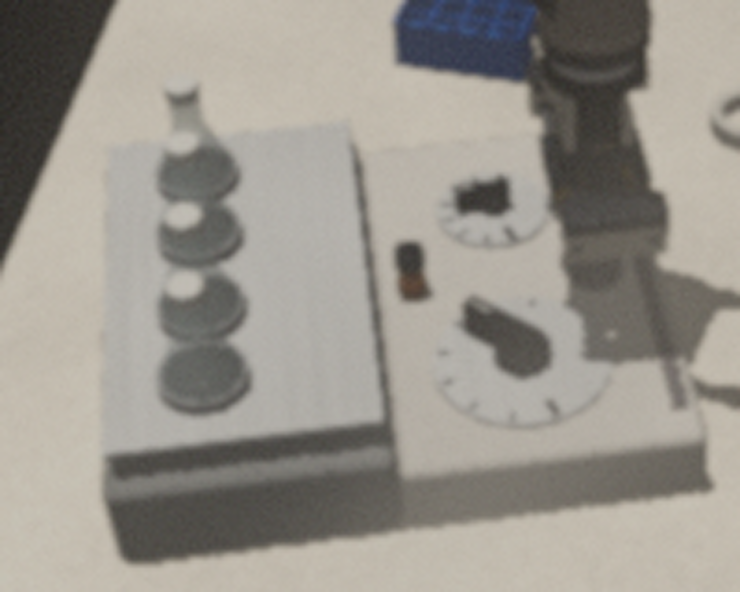

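View pics/scene6.png

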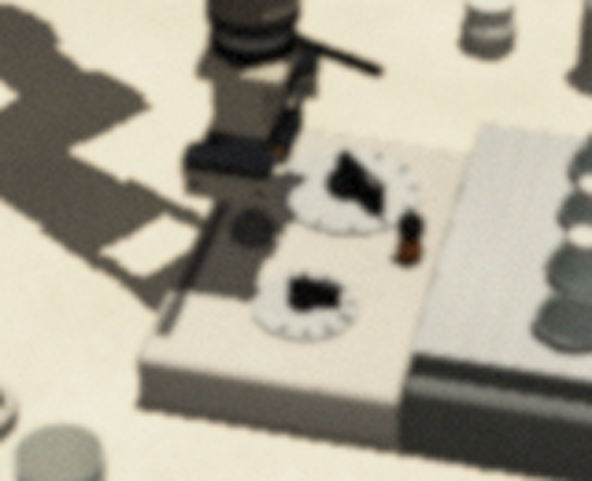

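Run:
```python
from h import *
o=st()
print((proj(fcam("scene"),o["tool_pos"])-[240,150])*3.7,(proj(fcam("scene"),np.r_[ORG+RS@[-58,0],77])-[240,150])*3.7)
print((proj(fcam("side"),o["tool_pos"])-[160,110])*3.7,(proj(fcam("side"),np.r_[ORG+RS@[-58,0],77])-[160,110])*3.7)
```

```text
t 8.85 shaker xy [-57.4   1.9] z 91.2 rpy [ 1.800e+02 -1.000e-01 -1.663e+02] F [ 1.1 -0.4 -0.2] w 0.6
[[255.64051906 204.64473401]] [[254.50027273 218.86543552]]
[[589.16793169 245.75862924]] [[589.59156135 257.86898473]]
```

Emit:
{"name": "step_arm", "arguments": {
  "moves": [0,-0.1,0.25,0,0,0,1,0,0,0.2,0,0,0,1,0,0,0,0,0,0,1]
}}

```text
time: 9.1
tool_pos: [493.4, -67.4, 83.4]
tcp_rot: [-3.141, 0.001, -2.901]
contact_force: [-0.5, -0.3, 0.0]
grip_width: 0.7
```

Emit:
{"name": "step_arm", "arguments": {
  "moves": [0,0,0.2,0,0,0,1,0,0,0,0,0,0,1]
}}

```text
time: 9.27
tool_pos: [493.9, -67.6, 79.8]
tcp_rot: [-3.14, 0.002, -2.901]
contact_force: [-1.5, 0.3, 2.3]
grip_width: 0.3
```

Emit:
{"name": "step_arm", "arguments": {
  "moves": [0.1,0,0.12,0,0,0,1,0,0,0,0,0,0,1]
}}

```text
time: 9.43
tool_pos: [492.7, -68.2, 77.9]
tcp_rot: [-3.139, 0.004, -2.901]
contact_force: [-0.9, -0.5, 2.8]
grip_width: 0.3
```

Emit:
{"name": "step_arm", "arguments": {
  "moves": [0,0,0.12,0,0,0,1,0,0,0,0,0,0,1]
}}

```text
time: 9.6
tool_pos: [492.8, -68.2, 76.4]
tcp_rot: [-3.139, 0.005, -2.902]
contact_force: [0.2, 0.4, 4.3]
grip_width: 0.3
```

Emit:
{"name": "step_arm", "arguments": {
  "moves": [0,0,0.12,0,0,0,1,0,0,0,0,0,0,1]
}}

```text
time: 9.77
tool_pos: [492.8, -68.2, 76.5]
tcp_rot: [-3.138, 0.006, -2.901]
contact_force: [-1.1, 1.0, 4.4]
grip_width: 0.6
```

Emit:
{"name": "step_arm", "arguments": {
  "moves": [0,0,0.2,0,0,0,1]
}}

```text
time: 9.85
tool_pos: [493.3, -68.3, 75.0]
tcp_rot: [-3.137, 0.008, -2.901]
contact_force: [-14.0, 4.3, 57.3]
grip_width: 0.3
```

Emit:
{"name": "step_arm", "arguments": {
  "moves": [0,0,0.3,0,0,0,1]
}}

```text
time: 9.93
tool_pos: [493.6, -68.4, 74.2]
tcp_rot: [-3.135, 0.01, -2.901]
contact_force: [-27.6, 6.8, 90.9]
grip_width: 0.5
```

Force jumped well past the 4 N spring, so the key is on its stop. Releasing now.

Emit:
{"name": "step_arm", "arguments": {
  "moves": [0,0,-0.2,0,0,0,1,0,0,-0.4,0,0,0,1,0,0,-0.8,0,0,0,1,0,0,-0.8,0,0,0,1,0,0,-0.8,0,0,0,1,0,0,-0.8,0,0,0,1,0,0,-0.8,0,0,0,1,0,0,0,0,0,0,1]
}}

```text
time: 10.6
tool_pos: [490.9, -68.1, 173.0]
tcp_rot: [-3.134, 0.01, -2.901]
contact_force: [1.0, 0.2, 0.7]
grip_width: 0.4
```

Run:
```python
from h import *
o=st(); im=capture("wrist")[:,:,::-1]; cv2.imwrite("pics/w7.png",im)
a=capture("side")[:,:,::-1]; cv2.imwrite("pics/side7.png",a)
```

```text
t 10.6 shaker xy [-58.4  -0.3] z 173.0 rpy [-179.6    0.5 -166.2] F [1.  0.2 0.7] w 0.4
```

View pics/w7.png

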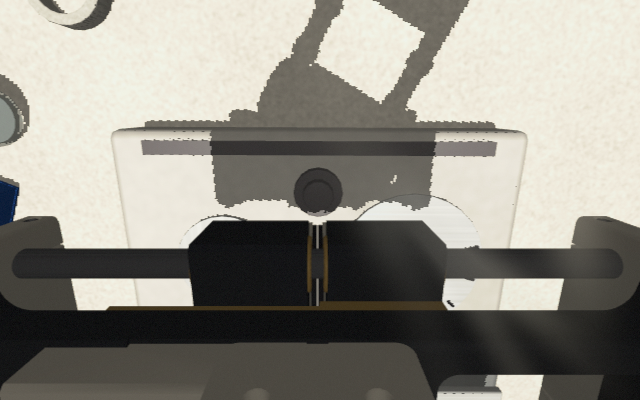

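View pics/side7.png

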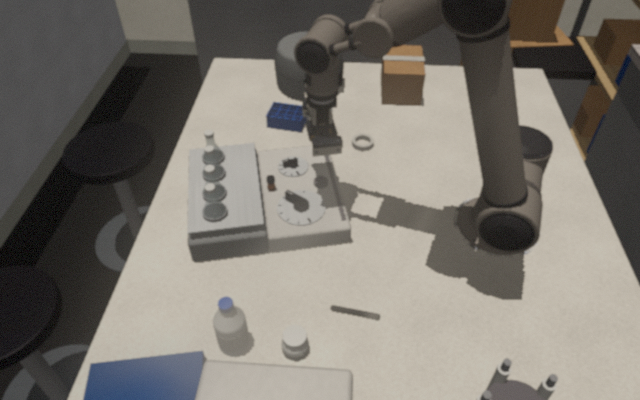

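Run:
```python
import cv2,numpy as np
from h import *
s=cv2.imread("pics/side7.png")[130:260,180:360]; s0=cv2.imread("pics/s0z.png")
cv2.imwrite("pics/s7z.png",cv2.resize(s,None,fx=4,fy=4,interpolation=cv2.INTER_CUBIC))
look("l7")
```

```text
(no output)
```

View pics/s7z.png

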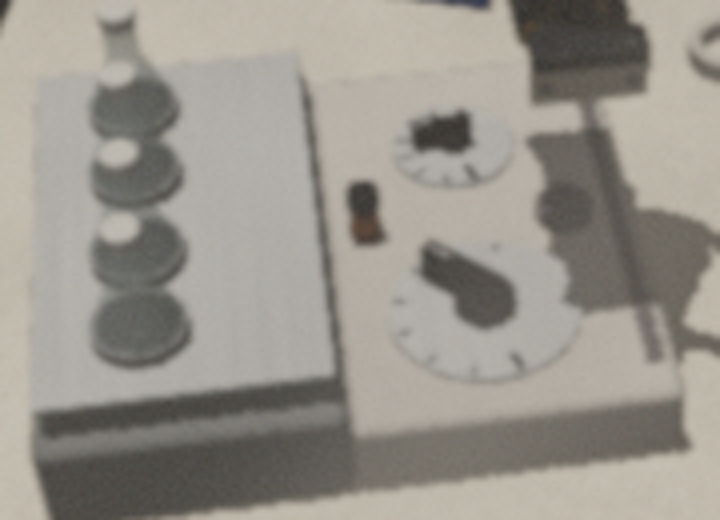

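View pics/l7.png

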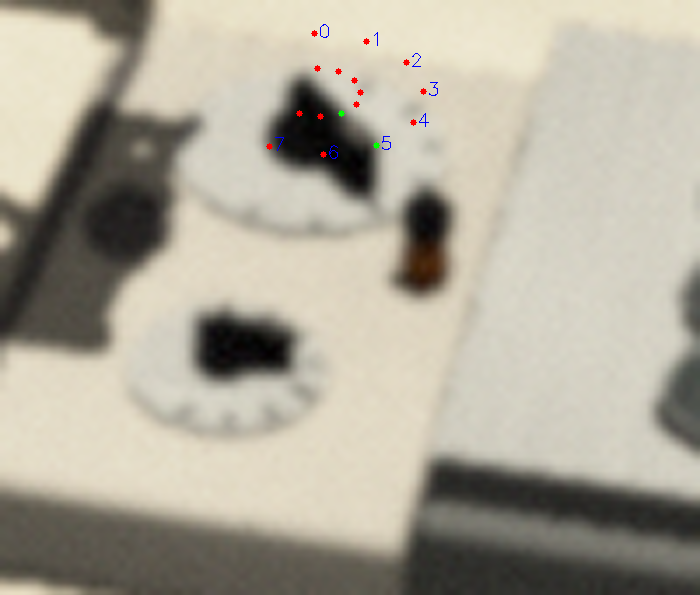

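The lever is still in position 5. The vial, timer and surroundings look unchanged, and the gripper is clear. Handing in.

Run:
```python
from h import *
st(); print(close_job())
```

```text
t 10.75 shaker xy [-60.    0.7] z 169.6 rpy [-179.8    0.3 -166.2] F [ 0.2 -0.9  0.3] w 0.4
the job is handed in; nothing more can be done
None
```

The shaker is set to speed five and the start key has been pressed and released. I handed the job in at about 10.8 s.

- **Speed selector:** With the shut fingertips against the rear side of the lever, I pushed it clockwise from off, one click at a time. I stopped at about 4.7 positions, so it snapped into five by itself. The wrist view after I backed off showed the lever on the fifth mark. The side and scene views after the key press still showed it there.
- **Start key:** I pressed it straight down. The force rose to about 4.4 N, which matches the fully-down spring force, and then met a hard stop. I let it up and lifted clear. The later pictures did not show the key's height well, so its being up again rests on its spring and the finger being clear.
- **Surroundings:** The timer and vial look unchanged in the final views, and so does everything else in view. I checked these by eye only. The gripper is about 90 mm above the key and touching nothing.

**Checks that were not clean:**
- The last press rows drove into the stop harder than I meant to. The wrist force peaked at about 95 N, against the 120 N limit.
- The scene camera overlay sat about 3 mm off the lever, and the wrist overlay up to about 2 mm off the dial marks. Both are far too small to confuse one click with the next.

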